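Open the sleeve stand by one hole

TASK

Open the expanding record-sleeve stand to its next hole: press in the orange spring button, draw the tube away from the fixed end, and let the button pop fully out through the hole in the black collar. Go gently once it pops: do not ram the tube against the button. Let go of the stand and leave the other things on the crate top where they are.

Things in the scene. Friction and masses are not known exactly. Their poses are not given: they have to be found in the camera images.
- stand: Expanding record-sleeve stand, screwed to the crate top. Origin on the crate top below the button as it starts; x across the tube, to the face with the button; y along the tube, to the fixed end; z up. The tube's axis runs along y at x = 0, 60 mm up. A steel rod, 16 mm square, runs from the fixed end into the tube; it sits in rubber buffers and gives about 1 mm along y per 12 N.
- fixed_end (a point): Top centre of the fixed dark wooden end block (40 mm along y, 34 mm wide, top 77 mm above the crate top), 120 mm along the stand's y; behind it (-x) a back prong 97 mm high. The block on the tube's far end looks the same.
- tube: Square aluminium tube, 28 x 28 mm, sliding on the rod. Origin on its axis at its first hole (12 mm wide, in the x face), at the start 60 mm above the stand's origin; axes as the stand's. It spans y = -130 to +68 mm, its wooden end block y = -165 to -125 mm. It opens to the stand's -y, 56 mm at most, about 3 N of friction. Pinched across x at the first hole, finger pads push the button flush.
- tube_mouth (a point): Middle of the tube's open mouth, at y = +68 mm of the tube. Between it and the first hole a black collar (20 mm long, 1 mm proud) is clamped round the tube, with the next hole (12 mm wide) in its middle. The owner clamps it anew each time: that hole lies 32 to 50 mm from the first, so the tube must travel that far to the stand's -y; then the hole's edge stops it hard.
- button: Orange domed spring button, 10 mm wide on the rod, pointing to the stand's +x. Origin at its tip; out, it is at x = 18 mm of the stand, 4 mm proud of the tube, and locks it. Goes in 9 mm: 2 N at first, 3.6 N flush. From flush, drawing the tube (8 to 15 N at first) wedges it under the wall until it pops out of the collar's hole. Over 10 N on it from a hole's edge is ramming.
- stein: Glass beer stein, 84 mm in diameter, 130 mm high, with a handle; origin under its centre. To be left alone.
- clamp: Chrome record clamp, 74 mm in diameter, 46 mm high; origin under its centre. To be left alone.
- adapter: Green plastic 45 adapter, a disc 38 mm in diameter, 10 mm thick; origin under its centre. To be left alone.
- cartridge_holder: Dark silicone cartridge holder, 40 x 60 mm, 31 mm high with its two cartridges; origin under its centre. To be left alone.

How it is judged:
By the outcome, as a careful person would: the job done as asked, in the order asked, and still so for the second after the job is handed in, with the robot touching nothing.
It also fails if it takes over 32 s, if anything falls off the work surface, if the arm or the gripper's body presses on something with over 40 N, if the wrist force passes 120 N, or if a joint passes its speed limit or range.

ROBOT

A 7-joint arm with a two-finger parallel gripper is mounted at the origin on the work surface. World frame = base frame: x ahead of the robot, y to its left, z up, the work surface at z = 0. Lengths are in mm, angles in rad, forces in N, time in s.
With the tool pointing down it reaches from about 400 to 850 mm from the base axis. Payload 4.5 kg.
Tool frame: the origin (TCP) lies midway between the tips of the shut fingers; the grasp point (between the pads) lies 19 mm behind it (arm.grasp_offset is the distance from the TCP to the grasp point, in mm); x points along the fingers, y is the direction in which the jaws open and shut, and the axes are right-handed (so a half turn about x gives the same grasp; the last joint's range is limited). The gripper opens to 85 mm and grips with 20 to 120 N. Pads are 22 mm wide; open, the fingers measure 114 mm over their backs; the gripper's body (76 mm by 85 mm) begins 54 mm behind the grasp point. The pads swing forward as they close: fully open they stand 13 mm farther back than shut.
Start: joints at [-1.089, 0.689, -0.195, 1.565, 0.157, 0.902, -0.215], TCP at [270.6, 563.409, 231.317] pointing down, gripper open.
Joint ranges: [-3.01, 3.01], [-0.46, 2.08], [-1.47, 1.51], [0.13, 2.56], [-1, 4.14], [0.04, 2.09], [-2.66, 2.66]. Speed limits (rad/s): [2.57, 2.57, 3.14, 3.14, 3.14, 3.14, 3.14].

INTERFACE

Orientations are given as a rotation vector (axis times angle).
In Python, from bench import arm gives the robot as it stands. The module is installed in compiled form; this text tells all that it offers.
- The arm moves only by the tool arm_command, never from a script. Its argument "series" is a list of rows, each an object with "slide": the shift along the tool's x, y, z in m, a list of three; "turn": the turn about the tool's x in degrees; "gripper": the finger opening in m, from 0 to 0.0854. In form: [{"slide": [x, y, z], "turn": turn, "gripper": gripper}, ...]. A call has exactly 10 rows; each row shifts and turns the pose as measured when the row begins, along the tool's axes as they then stand; what a row does not reach is not made up. A row lasts 1/12 s, in which the tool goes at most 41.7 mm and 7.16 degrees, less where a joint would pass 70% of its speed; a pose out of reach is approached as far as the arm can. A call is refused whole if a number of a shift passes 0.0417 or a number of a turn 7.16, either way. A call with a gripper value outside its range is refused whole. The fingers move at their own pace and stop on an object; "newtons" is the grip in N (left out, the last holds). Time passes only in rows, so rows that do not move let the fingers close, or fill a call up. It gives the time, the measured TCP pose, the force and the opening at its end, in the units of the state.
- arm.state(): the state, without advancing time (a new reading comes with each control period).
- arm.camera(name): name is "side" or "top" or "wrist"; returns a dict with "image" (400x640x3 uint8, red, green, blue), "K" (3x3 intrinsics, pixels), "extrinsics" (4x4, takes a point from camera to world coordinates). Camera axes: x right, y up, looking along -z (the intrinsics and any distortion apply to the point x, -y, -z); pixel columns grow to the right and rows downward; lengths in mm; the calibration is good to about 2 mm. A picture is of the moment at which its call begins. There is no depth.
- arm.close_job(): hands the job in, once; it reports no verdict.
The state is a dict: "clock": time; "q": joint angles; "joint_velocities": joint speeds; "joint_torque": joint torques, N m; "ee_pos": TCP position; "eef_rot": TCP orientation; "force": force on the tool from outside, world axes, zero at the start; "wrist_torque": the same for the moment, N m; "width": finger opening in mm.
Only numpy, scipy, OpenCV 4.12 (cv2) and the standard library are available. Lean on these libraries where they do the work, as an engineer would, in place of code of your own. Each camera call takes 0.05 s, during which the arm holds its last target.

## Working session

There is one attempt and no reset: what is moved stays moved. The work goes in short steps, Python scripts to look and compute and a tool call to move; the robot and the scene stay as the last step left them, time stands still between calls to the robot, and variables do not carry over. Pictures are saved under pics/ and viewed, and the job is handed in when it is done.

Besides the shell and the picture viewer there is one more tool, called after "Call:" as a command line: name --argument value ..., lists and objects as JSON in quotes. arm_command: Moves the arm, as the interface text tells. Its arguments: {"type":"object","properties":{"series":{"type":"array"},"newtons":{"type":"number"}},"required":["series"]}

```bash
mkdir -p pics; cat > h.py <<'E'
import numpy as np, cv2
from bench import arm
from scipy.spatial.transform import Rotation as R
def snap(n,f):
    c=arm.camera(n); cv2.imwrite('pics/'+f,c['image'][:,:,::-1]); np.savez('pics/'+f+'.npz',**{k:np.array(c[k]) for k in('image','K','extrinsics')}); return c
def ray(c,u,v):
    K=c['K'];E=c['extrinsics']; d=np.array([(u-K[0,2])/K[0,0],-(v-K[1,2])/K[1,1],-1.]); return E[:3,3],E[:3,:3]@d
def onz(c,u,v,z):
    o,d=ray(c,u,v); return o+d*(z-o[2])/d[2]
def proj(c,p):
    E=c['extrinsics'];q=E[:3,:3].T@(np.array(p)-E[:3,3]);K=c['K'];return K[0,2]-K[0,0]*q[0]/q[2],K[1,2]+K[1,1]*q[1]/q[2]
def ld(f):
    return dict(np.load('pics/'+f+'.npz'))
def st():
    s=arm.state(); Rm=R.from_rotvec(s['eef_rot']).as_matrix()
    print('t',round(s['clock'],2),'tcp',np.round(s['ee_pos'],1),'F',np.round(s['force'],1),'w',round(s['width'],1)); print(np.round(Rm,3)); return s,Rm
E
python3 - <<'E'
from h import *
st()
for n in('side','top','wrist'):
    c=snap(n,n+'0.png'); print(n,c['K'].tolist(),np.round(c['extrinsics'],3).tolist(), [k for k in c])
E
```

```text
t 0.0 tcp [270.4 562.7 230.5] F [-0.1 -0.5 -0.5] w 85.3
[[-0.001  0.433  0.901]
 [-0.002  0.901 -0.433]
 [-1.    -0.002  0.   ]]
side [[379.5343603149069, 0.0, 326.4696866647527], [0.0, 379.5343603149069, 196.17159357118834], [0.0, 0.0, 1.0]] [[0.673, 0.385, -0.632, 141.049], [-0.74, 0.354, -0.572, -277.461], [0.003, 0.852, 0.523, 432.646], [0.0, 0.0, 0.0, 1.0]] ['image', 'K', 'extrinsics']
top [[375.89946949902185, 0.0, 318.4130470925499], [0.0, 375.89946949902185, 204.0650619458569], [0.0, 0.0, 1.0]] [[0.011, 0.99, -0.138, 476.663], [-1.0, 0.015, 0.024, 116.469], [0.026, 0.137, 0.99, 764.458], [0.0, 0.0, 0.0, 1.0]] ['image', 'K', 'extrinsics']
wrist [[303.75860493854606, 0.0, 319.46348589599694], [0.0, 303.75860493854606, 194.14443570227863], [0.0, 0.0, 1.0]] [[0.433, -0.855, -0.286, 196.09], [0.901, 0.41, 0.139, 598.651], [-0.001, -0.318, 0.948, 373.125], [0.0, 0.0, 0.0, 1.0]] ['image', 'K', 'extrinsics']
```

View pics/side0.png

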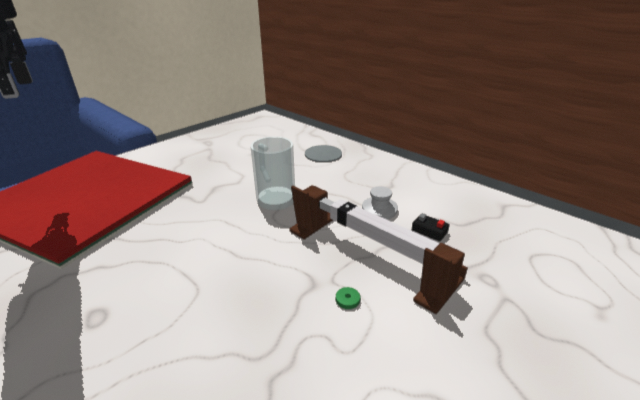

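View pics/top0.png

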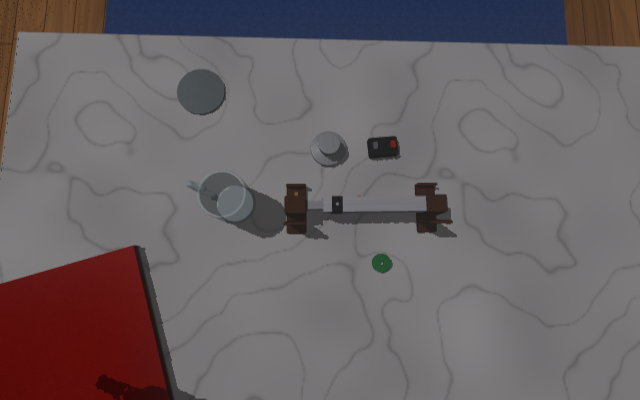

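View pics/wrist0.png

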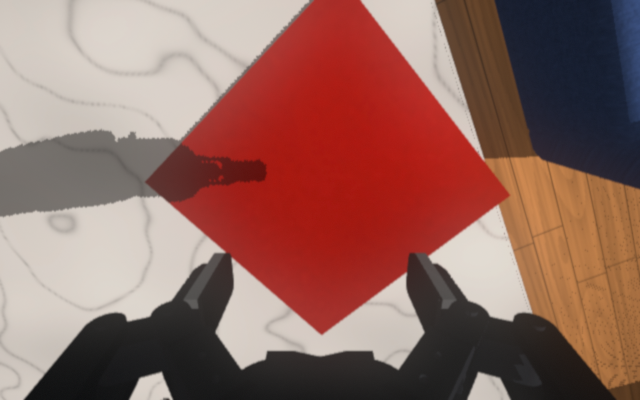

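```bash
python3 - <<'E'
from h import *
a=cv2.imread('pics/top0.png')[120:280,170:490]; cv2.imwrite('pics/z1.png',cv2.convertScaleAbs(cv2.resize(a,(800,400),interpolation=2),alpha=1.8))
a=cv2.imread('pics/side0.png')[120:330,230:490]; cv2.imwrite('pics/z2.png',cv2.resize(a,(740,598),interpolation=2))
E
```

```text
(no output)
```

View pics/z1.png

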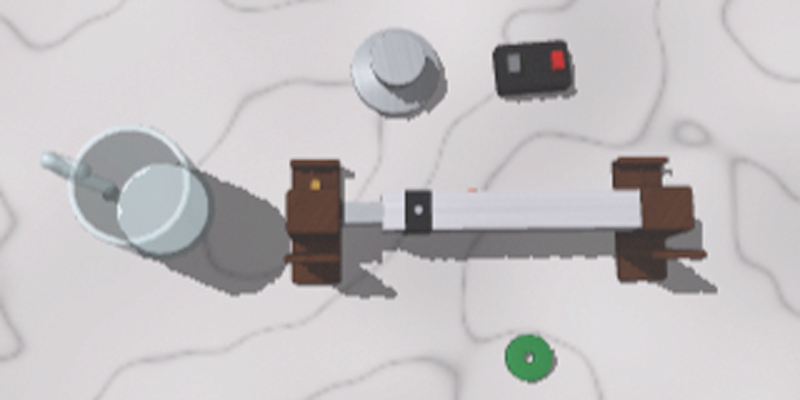

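View pics/z2.png

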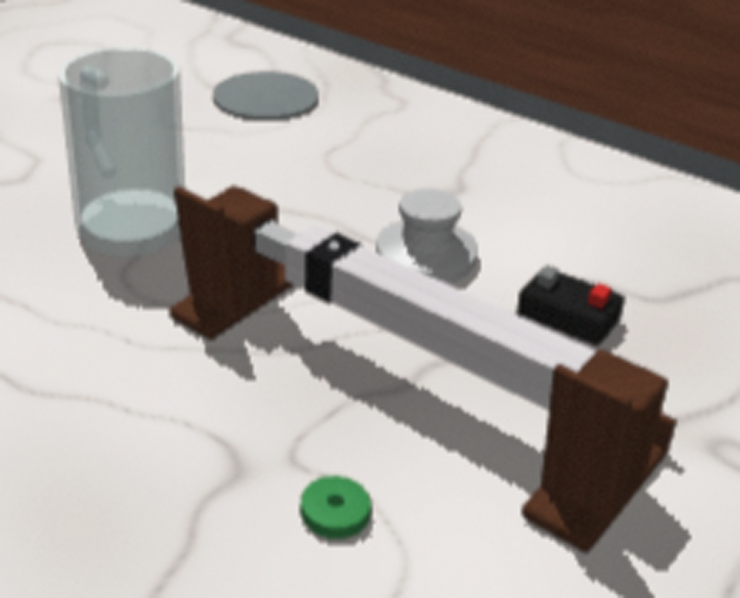

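```bash
python3 - <<'E'
from h import *
c=ld('top0.png');im=c['image'].astype(int)
r,g,b=im[...,0],im[...,1],im[...,2]
m=((r-b>25)&(r>110))
m[:185]=0;m[200:]=0;m[:,340:375]&=True
ys,xs=np.where(m[:,340:375]);print('btn px',list(zip(xs+340,ys,im[ys,xs+340].tolist())))
if len(xs): print(onz(c,xs.mean()+340,ys.mean(),60))
# collar
k=(im.max(2)<40);k[:190]=0;k[216:]=0;k[:,:328]=0;k[:,348:]=0
ys,xs=np.where(k);print('collar',xs.min(),xs.max(),ys.min(),ys.max())
for u in(xs.min(),xs.max()+1):
  for v in (ys.min(),ys.max()+1): print(onz(c,u-.5,v-.5,75).round(1))
# tube edges per column
br=(im.min(2)>125)
for u in (346,365,380,395,410,422):
    col=im[190:222,u].mean(1).astype(int); print(u,col.tolist())
print(im[198:208:2,318:330].mean(2).astype(int).tolist())
E
```

```text
btn px [(np.int64(358), np.int64(195), [119, 97, 92]), (np.int64(358), np.int64(196), [120, 92, 86]), (np.int64(359), np.int64(196), [113, 91, 87])]
[591.79088471  23.49589289  60.        ]
collar 332 342 197 213
[587.   75.5  75. ]
[555.2  75.3  75. ]
[587.3  55.   75. ]
[555.5  55.   75. ]
346 [117, 116, 116, 116, 116, 116, 116, 117, 118, 118, 117, 118, 118, 116, 115, 116, 117, 117, 118, 117, 115, 95, 52, 58, 63, 63, 63, 64, 63, 62, 63, 63]
365 [106, 103, 101, 101, 103, 105, 112, 116, 116, 116, 115, 115, 114, 113, 114, 115, 116, 116, 115, 114, 108, 82, 53, 59, 63, 63, 63, 64, 64, 64, 64, 64]
380 [115, 115, 116, 115, 115, 115, 115, 116, 116, 115, 115, 115, 114, 112, 113, 115, 115, 115, 115, 114, 107, 81, 56, 63, 66, 66, 66, 66, 65, 66, 66, 66]
395 [115, 115, 115, 116, 116, 116, 116, 117, 117, 115, 115, 116, 115, 113, 114, 116, 116, 116, 115, 115, 103, 71, 56, 64, 66, 67, 67, 67, 67, 67, 67, 67]
410 [117, 117, 117, 117, 117, 118, 116, 117, 118, 115, 115, 115, 114, 114, 115, 116, 116, 115, 115, 116, 98, 60, 59, 67, 67, 67, 68, 68, 67, 68, 68, 67]
422 [41, 41, 41, 41, 41, 59, 96, 117, 116, 115, 116, 115, 114, 115, 115, 115, 114, 113, 115, 116, 98, 60, 42, 31, 31, 31, 31, 32, 32, 32, 33, 33]
[[120, 120, 120, 118, 103, 120, 120, 121, 121, 120, 120, 121], [113, 113, 114, 112, 100, 120, 120, 120, 119, 120, 120, 119], [104, 105, 105, 105, 105, 112, 122, 122, 122, 121, 122, 122], [103, 103, 103, 102, 104, 108, 119, 119, 119, 118, 118, 118], [104, 104, 104, 104, 105, 112, 120, 120, 119, 120, 119, 119]]
```

```bash
python3 - <<'E'
from h import *
c=ld('top0.png');im=c['image'].astype(float);g=im.mean(2)
us=[];vs=[]
for u in range(346,418):
    col=g[205:214,u]; t=88
    i=np.where((col[:-1]>=t)&(col[1:]<t))[0][0]; us.append(u);vs.append(205+i+(col[i]-t)/(col[i]-col[i+1]))
P=np.array([onz(c,u,v,74) for u,v in zip(us,vs)])
f=np.polyfit(P[:,1],P[:,0],1);print('near edge x at y=23.5',np.polyval(f,23.5),'slope dx/dy',f[0], 'res',np.std(P[:,0]-np.polyval(f,P[:,1])))
for nm,u,v,z in(('steinrim',222,195,130),('clamp',328,149,0),('cartL',368,158,0),('cartR',399,158,0),('adapter',382,263,0),('fixedend',296,204,77),('farblock',436,204,77),('fixed prong',297,223,97)): print(nm,onz(c,u,v,z).round(0))
# side camera check
s=ld('side0.png');
for p in ((571.5,65,75),(571.5,23.5,74),(571.5,143,77)): print(p,np.round(proj(s,p),1))
im=s['image'];k=im.max(2)<45;k[:,:330]=0;k[:,360:]=0;k[:195]=0;k[230:]=0
ys,xs=np.where(k);print('collar side px',xs.min(),xs.max(),ys.min(),ys.max())
E
```

```text
near edge x at y=23.5 560.8988390497008 slope dx/dy -0.026014312845104144 res 0.18767344147164858
steinrim [578. 265. 130.]
clamp [700.  79.   0.]
cartL [682.  -5.   0.]
cartR [683. -70.   0.]
adapter [465. -32.   0.]
fixedend [572. 141.  77.]
farblock [ 576. -119.   77.]
fixed prong [535. 138.  97.]
(571.5, 65, 75) [346.7 206.6]
(571.5, 23.5, 74) [365.9 216.3]
(571.5, 143, 77) [314.1 190. ]
collar side px 337 353 203 224
```

Call:
arm_command --series '[{"slide":[0,-0.033,0.025],"turn":6.4,"gripper":0.0854},{"slide":[0,-0.033,0.025],"turn":6.4,"gripper":0.0854},{"slide":[0,0,0],"turn":0,"gripper":0.0854},{"slide":[0,0,0],"turn":0,"gripper":0.0854},{"slide":[0,0,0],"turn":0,"gripper":0.0854},{"slide":[0,0,0],"turn":0,"gripper":0.0854},{"slide":[0,0,0],"turn":0,"gripper":0.0854},{"slide":[0,0,0],"turn":0,"gripper":0.0854},{"slide":[0,0,0],"turn":0,"gripper":0.0854},{"slide":[0,0,0],"turn":0,"gripper":0.0854}]'

```text
clock: 0.98
ee_pos: [279.4, 480.5, 227.6]
eef_rot: [0.524, 1.51, -0.531]
force: [0.7, 0.3, -0.4]
width: 85.5
```

```bash
python3 -c "
from h import *
st()"
```

```text
t 0.98 tcp [279.4 480.5 227.6] F [ 0.7  0.3 -0.4] w 85.5
[[-0.005  0.624  0.781]
 [-0.003  0.781 -0.624]
 [-1.    -0.005 -0.002]]
```

```bash
cat > plan.py <<'E'
from h import *
import sys
def plan(tgt,yaw,rows,maxturn=6.5):
    s,Rm=st(); p=np.array(s['ee_pos']);a=np.degrees(np.arctan2(Rm[1,1],Rm[0,1])); d=(np.array(tgt)-p)/rows; t=(a-yaw)/rows
    print('dist/row',np.linalg.norm(d),'turn/row',t,'yaw',a)
    for i in range(rows):
        th=np.radians(a-t*i);y=np.array([np.cos(th),np.sin(th),0]);z=np.array([np.sin(th),-np.cos(th),0])
        print(i,np.round([-d[2],d@y,d@z],1),round(t,2))
E
python3 -c "
from plan import *
plan((573.7,23.5,180),1.5,15)"
```

```text
t 0.98 tcp [279.4 480.5 227.6] F [ 0.7  0.3 -0.4] w 85.5
[[-0.005  0.624  0.781]
 [-0.003  0.781 -0.624]
 [-1.    -0.005 -0.002]]
dist/row 36.37618711495772 turn/row 3.3254940056939666 yaw 51.3824100854095
0 [  3.2 -11.6  34.3] 3.33
1 [ 3.2 -9.5 35. ] 3.33
2 [ 3.2 -7.5 35.5] 3.33
3 [ 3.2 -5.4 35.8] 3.33
4 [ 3.2 -3.3 36.1] 3.33
5 [ 3.2 -1.2 36.2] 3.33
6 [ 3.2  0.9 36.2] 3.33
7 [ 3.2  3.  36.1] 3.33
8 [ 3.2  5.  35.9] 3.33
9 [ 3.2  7.1 35.5] 3.33
10 [ 3.2  9.2 35.1] 3.33
11 [ 3.2 11.2 34.5] 3.33
12 [ 3.2 13.2 33.8] 3.33
13 [ 3.2 15.1 32.9] 3.33
14 [ 3.2 17.  32. ] 3.33
```

Call:
arm_command --series '[{"slide":[0,-0.0116,0.034],"turn":3.3,"gripper":0.0854},{"slide":[0,-0.0095,0.035],"turn":3.3,"gripper":0.0854},{"slide":[0,-0.0075,0.0355],"turn":3.3,"gripper":0.0854},{"slide":[0,-0.0054,0.036],"turn":3.3,"gripper":0.0854},{"slide":[0,-0.0033,0.036],"turn":3.3,"gripper":0.0854},{"slide":[0,-0.0012,0.036],"turn":3.3,"gripper":0.0854},{"slide":[0,0.001,0.036],"turn":3.3,"gripper":0.0854},{"slide":[0,0.003,0.036],"turn":3.3,"gripper":0.0854},{"slide":[0,0.005,0.036],"turn":3.3,"gripper":0.0854},{"slide":[0,0.007,0.0355],"turn":3.3,"gripper":0.0854}]'

```text
clock: 1.82
ee_pos: [478.3, 182.3, 224.4]
eef_rot: [0.976, 1.358, -0.963]
force: [0.9, -0.1, 0.2]
width: 85.0
```

```bash
python3 -c "
from plan import *
plan((573.7,23.5,190),1.5,6)"
```

```text
t 1.82 tcp [478.3 182.3 224.4] F [ 0.9 -0.1  0.2] w 85.0
[[-0.006  0.948  0.317]
 [ 0.014  0.318 -0.948]
 [-1.    -0.001 -0.015]]
dist/row 31.402569861789466 turn/row 2.8353819626229306 yaw 18.512291775737584
0 [ 5.7  6.7 30.1] 2.84
1 [ 5.7  8.2 29.8] 2.84
2 [ 5.7  9.6 29.3] 2.84
3 [ 5.7 11.1 28.8] 2.84
4 [ 5.7 12.5 28.2] 2.84
5 [ 5.7 13.9 27.6] 2.84
```

Call:
arm_command --series '[{"slide":[0.004,0.0067,0.03],"turn":2.8,"gripper":0.0854},{"slide":[0.004,0.008,0.03],"turn":2.8,"gripper":0.0854},{"slide":[0.004,0.0096,0.029],"turn":2.8,"gripper":0.0854},{"slide":[0.004,0.011,0.029],"turn":2.8,"gripper":0.0854},{"slide":[0.004,0.0125,0.028],"turn":2.8,"gripper":0.0854},{"slide":[0.004,0.014,0.0275],"turn":2.8,"gripper":0.0854},{"slide":[0,0,0],"turn":0,"gripper":0.0854},{"slide":[0,0,0],"turn":0,"gripper":0.0854},{"slide":[0,0,0],"turn":0,"gripper":0.0854},{"slide":[0,0,0],"turn":0,"gripper":0.0854}]'

```text
clock: 2.65
ee_pos: [584.1, 7.1, 197.0]
eef_rot: [1.217, 1.216, -1.199]
force: [0.0, 0.5, 0.6]
width: 85.6
```

```bash
python3 -c "
from plan import *
st()
c=snap('wrist','w1.png');print(np.round(c['extrinsics'],3).tolist());snap('top','t1.png')
print(proj(c,(573.7,23.5,74)),proj(c,(591.7,23.5,60)),proj(c,(572,65,75)))"
```

```text
t 2.65 tcp [584.1   7.1 197. ] F [0.  0.5 0.6] w 85.6
[[ 0.004  1.     0.003]
 [ 0.011  0.003 -1.   ]
 [-1.     0.004 -0.011]]
[[1.0, -0.001, -0.005, 582.655], [0.002, 0.952, 0.307, 87.468], [0.004, -0.307, 0.952, 340.445], [0.0, 0.0, 0.0, 1.0]]
(np.float64(308.1511616527378), np.float64(170.7983040375065)) (np.float64(327.7004017425017), np.float64(167.35221244525417)) (np.float64(305.6866670270256), np.float64(123.68649439169283))
```

View pics/w1.png

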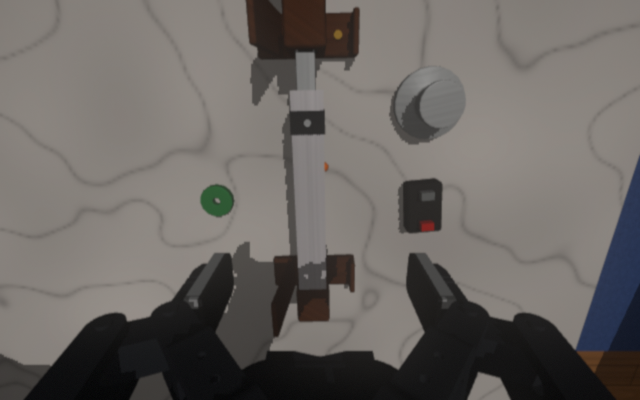

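```bash
python3 - <<'E'
from h import *
c=ld('w1.png');im=c['image'].astype(int)
r,g,b=im[...,0],im[...,1],im[...,2]
m=(r-b>50);m[:155]=0;m[180:]=0;m[:,:315]=0;m[:,340:]=0
ys,xs=np.where(m);print('btn',xs.min(),xs.max(),ys.min(),ys.max()); 
print(onz(c,xs.mean(),ys.mean(),60).round(1),onz(c,xs.max()+.5,ys.mean(),60).round(1), onz(c,xs.mean(),ys.min()-.5,60).round(1),onz(c,xs.mean(),ys.max()+.5,60).round(1))
k=im.max(2)<45;k[:95]=0;k[140:]=0;k[:,:280]=0;k[:,335:]=0
k=k[:, :]
ys,xs=np.where(k);print('collar',xs.min(),xs.max(),ys.min(),ys.max())
print(im[100:145,300].mean(1).astype(int).tolist());
print(im[124,285:335].mean(1).astype(int).tolist())
print(im[150,285:335].mean(1).astype(int).tolist())
print(im[230,285:335].mean(1).astype(int).tolist())
E
```

```text
btn 324 327 163 170
[589.5  24.8  60. ] [591.5  24.8  60. ] [589.5  28.2  60. ] [589.6  20.5  60. ]
collar 291 321 113 132
[133, 133, 134, 133, 133, 133, 133, 132, 132, 128, 108, 71, 46, 43, 42, 41, 42, 42, 42, 43, 43, 42, 43, 44, 43, 42, 43, 43, 43, 43, 43, 43, 44, 50, 73, 106, 126, 131, 130, 130, 131, 131, 130, 130, 130]
[72, 72, 72, 71, 66, 50, 43, 43, 42, 43, 42, 43, 43, 43, 43, 43, 43, 44, 62, 93, 109, 114, 115, 114, 106, 82, 54, 44, 43, 43, 44, 43, 44, 43, 44, 43, 44, 44, 46, 71, 112, 127, 128, 128, 126, 124, 122, 119, 121, 124]
[73, 72, 73, 73, 73, 73, 80, 100, 120, 126, 125, 127, 127, 128, 128, 129, 129, 129, 129, 129, 128, 127, 125, 126, 127, 127, 128, 130, 130, 129, 128, 128, 129, 130, 130, 129, 129, 129, 130, 130, 130, 130, 130, 130, 130, 129, 130, 130, 130, 130]
[137, 137, 137, 125, 93, 77, 76, 77, 76, 78, 85, 107, 122, 126, 126, 127, 127, 127, 127, 127, 128, 127, 128, 126, 125, 125, 125, 125, 124, 127, 128, 127, 126, 126, 128, 128, 129, 129, 129, 129, 131, 132, 133, 132, 133, 132, 132, 132, 131, 132]
```

```bash
python3 - <<'E'
from h import *
c=ld('w1.png')
print(onz(c,308,110.8,75),onz(c,308,134.3,75),onz(c,307,123,75))
print('far collar',onz(c,324.3,123,75),'near tube',onz(c,292.3,150,74),onz(c,295.9,230,74))
E
python3 -c "
from plan import *
plan((573.5,24.2,115),1.5,5)"
```

```text
[574.07288882  75.63009567  75.        ] [573.89374365  56.04700626  75.        ] [573.12744697  65.5752497   75.        ]
far collar [587.89568668  65.60650359  75.        ] near tube [559.91985901  42.24919799  74.        ] [561.44270283 -34.66948037  74.        ]
t 2.75 tcp [584.    7.6 197.1] F [ 0.2 -0.1  0.6] w 85.3
[[ 0.004  1.     0.004]
 [ 0.011  0.004 -1.   ]
 [-1.     0.004 -0.011]]
dist/row 16.890504462336764 turn/row -0.25784846776010495 yaw 0.21075766119947525
0 [16.4 -2.1 -3.3] -0.26
1 [16.4 -2.1 -3.3] -0.26
2 [16.4 -2.1 -3.3] -0.26
3 [16.4 -2.  -3.4] -0.26
4 [16.4 -2.  -3.4] -0.26
```

Call:
arm_command --series '[{"slide":[0.016,-0.002,-0.0033],"turn":-0.25,"gripper":0.0854},{"slide":[0.016,-0.002,-0.0033],"turn":-0.25,"gripper":0.0854},{"slide":[0.016,-0.002,-0.0033],"turn":-0.25,"gripper":0.0854},{"slide":[0.016,-0.002,-0.0033],"turn":-0.25,"gripper":0.0854},{"slide":[0.012,-0.002,-0.0033],"turn":-0.25,"gripper":0.0854},{"slide":[0.002,0,0],"turn":0,"gripper":0.0854},{"slide":[0,0,0],"turn":0,"gripper":0.0854},{"slide":[0,0,0],"turn":0,"gripper":0.0854},{"slide":[0,0,0],"turn":0,"gripper":0.0854},{"slide":[0,0,0],"turn":0,"gripper":0.0854}]'

```text
clock: 3.58
ee_pos: [574.9, 36.3, 121.4]
eef_rot: [1.195, 1.233, -1.161]
force: [-0.1, 0.3, 0.2]
width: 85.7
```

```bash
python3 -c "
from plan import *
plan((573.8,24.3,38),1.4,6)"
```

```text
t 3.58 tcp [574.9  36.3 121.4] F [-0.1  0.3  0.2] w 85.7
[[ 0.011  0.999  0.043]
 [ 0.017  0.043 -0.999]
 [-1.     0.012 -0.016]]
dist/row 14.046396632587344 turn/row 0.1732313104977221 yaw 2.4393878629863326
0 [13.9 -0.3  2. ] 0.17
1 [13.9 -0.3  2. ] 0.17
2 [13.9 -0.3  2. ] 0.17
3 [13.9 -0.3  2. ] 0.17
4 [13.9 -0.3  2. ] 0.17
5 [13.9 -0.2  2. ] 0.17
```

Call:
arm_command --series '[{"slide":[0.01,-0.001,0.002],"turn":0.25,"gripper":0.0854},{"slide":[0.01,-0.001,0.002],"turn":0.25,"gripper":0.0854},{"slide":[0.01,0,0.002],"turn":0.25,"gripper":0.0854},{"slide":[0.005,0,0.002],"turn":0.25,"gripper":0.0854},{"slide":[0,0,0.001],"turn":0,"gripper":0.0854},{"slide":[0,0,0],"turn":0,"gripper":0.0854},{"slide":[0,0,0],"turn":0,"gripper":0.0854},{"slide":[0,0,0],"turn":0,"gripper":0.0854},{"slide":[0,0,0],"turn":0,"gripper":0.0854},{"slide":[0,0,0],"turn":0,"gripper":0.0854}]'

```text
clock: 4.42
ee_pos: [574.9, 25.2, 83.6]
eef_rot: [1.212, 1.22, -1.176]
force: [-0.4, 0.2, -0.2]
width: 85.8
```

```bash
python3 -c "
from plan import *
plan((573.8,24.3,38),1.4,6)"
```

```text
t 4.42 tcp [574.9  25.2  83.6] F [-0.4  0.2 -0.2] w 85.8
[[ 0.014  1.     0.021]
 [ 0.016  0.021 -1.   ]
 [-1.     0.014 -0.016]]
dist/row 7.608216594115986 turn/row -0.035032010710716745 yaw 1.1898079357356994
0 [ 7.6 -0.2  0.2] -0.04
1 [ 7.6 -0.2  0.2] -0.04
2 [ 7.6 -0.2  0.2] -0.04
3 [ 7.6 -0.2  0.2] -0.04
4 [ 7.6 -0.2  0.2] -0.04
5 [ 7.6 -0.2  0.2] -0.04
```

Call:
arm_command --series '[{"slide":[0.01,-0.0004,0.0003],"turn":0,"gripper":0.0854},{"slide":[0.01,-0.0004,0.0003],"turn":0,"gripper":0.0854},{"slide":[0.01,-0.0004,0.0003],"turn":0,"gripper":0.0854},{"slide":[0.01,-0.0004,0.0003],"turn":0,"gripper":0.0854},{"slide":[0.003,0,0],"turn":0,"gripper":0.0854},{"slide":[0,0,0],"turn":0,"gripper":0.0854},{"slide":[0,0,0],"turn":0,"gripper":0.0854},{"slide":[0,0,0],"turn":0,"gripper":0.0854},{"slide":[0,0,0],"turn":0,"gripper":0.0854},{"slide":[0,0,0],"turn":0,"gripper":0.0854}]'

```text
clock: 5.25
ee_pos: [573.7, 25.2, 35.4]
eef_rot: [1.212, 1.221, -1.175]
force: [0.3, -1.3, -0.5]
width: 85.4
```

```bash
python3 -c "
from plan import *
plan((573.8,24.3,38),1.4,6)
snap('wrist','w2.png')"
```

```text
t 5.25 tcp [573.7  25.2  35.4] F [ 0.3 -1.3 -0.5] w 85.4
[[ 0.014  1.     0.022]
 [ 0.017  0.022 -1.   ]
 [-1.     0.014 -0.016]]
dist/row 0.460528299726814 turn/row -0.0278491262557032 yaw 1.2329052424657807
0 [-0.4  0.   0.2] -0.03
1 [-0.4  0.   0.2] -0.03
2 [-0.4  0.   0.2] -0.03
3 [-0.4  0.   0.2] -0.03
4 [-0.4  0.   0.2] -0.03
5 [-0.4  0.   0.2] -0.03
```

View pics/w2.png

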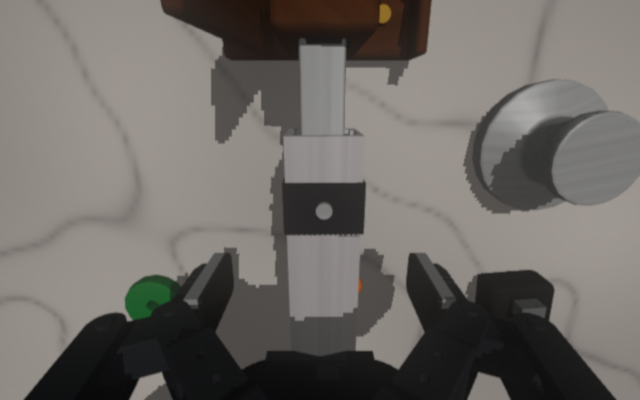

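```bash
python3 - <<'E'
from h import *
c=ld('w2.png');im=c['image'].astype(int)
r,g,b=im[...,0],im[...,1],im[...,2]
m=(r-b>50);m[:265]=0;m[300:]=0;m[:,:345]=0;m[:,375:]=0
ys,xs=np.where(m);print('btn',xs.min(),xs.max(),ys.min(),ys.max(),onz(c,xs.max(),ys.mean(),60).round(1),onz(c,xs.mean(),ys.min()-.5,60).round(1),onz(c,xs.mean(),ys.max()+.5,60).round(1))
print(im[175:245,305].mean(1).astype(int).tolist())
print(im[210,275:375].mean(1).astype(int).tolist())
for v in(182.,208.,235):print(onz(c,324,v,75).round(1))
print(onz(c,365,208,75))
E
```

```text
btn 358 361 278 292 [591.6  23.7  60. ] [590.7  27.8  60. ] [591.2  19.9  60. ]
[142, 142, 142, 142, 142, 142, 136, 113, 68, 43, 42, 41, 42, 41, 41, 41, 42, 41, 40, 41, 40, 40, 40, 39, 40, 39, 39, 40, 40, 39, 39, 39, 39, 40, 40, 39, 39, 39, 39, 40, 39, 40, 39, 39, 40, 40, 39, 40, 38, 39, 39, 39, 40, 39, 40, 39, 39, 40, 45, 69, 105, 131, 137, 138, 137, 138, 137, 138, 138, 137]
[78, 77, 77, 77, 77, 77, 77, 70, 51, 42, 42, 42, 41, 41, 41, 40, 40, 41, 40, 40, 40, 41, 41, 40, 40, 39, 40, 39, 39, 39, 39, 39, 40, 39, 39, 40, 39, 39, 38, 41, 68, 107, 118, 118, 119, 118, 119, 119, 119, 119, 119, 119, 119, 119, 119, 118, 109, 77, 49, 40, 40, 39, 39, 39, 41, 41, 40, 42, 40, 40, 41, 41, 41, 41, 42, 41, 42, 42, 42, 42, 41, 42, 42, 42, 43, 43, 43, 43, 47, 81, 129, 141, 141, 142, 142, 142, 142, 142, 143, 142]
[573.   76.3  75. ]
[573.2  66.5  75. ]
[573.5  55.7  75. ]
[588.22867218  66.71978416  75.        ]
```

Call:
arm_command --series '[{"slide":[-0.0005,0,0.0005],"turn":0,"gripper":0.06},{"slide":[-0.0003,0,0.0003],"turn":0,"gripper":0.05},{"slide":[-0.0003,0,0],"turn":0,"gripper":0.044},{"slide":[-0.0003,0,0],"turn":0,"gripper":0.044},{"slide":[-0.0003,0,0],"turn":0,"gripper":0.044},{"slide":[-0.0003,0,0],"turn":0,"gripper":0.044},{"slide":[-0.0003,0,0],"turn":0,"gripper":0.044},{"slide":[-0.0003,0,0],"turn":0,"gripper":0.044},{"slide":[-0.0003,0,0],"turn":0,"gripper":0.044},{"slide":[-0.0003,0,0],"turn":0,"gripper":0.044}]' --newtons 40

```text
clock: 6.13
ee_pos: [574.6, 24.3, 40.2]
eef_rot: [1.213, 1.219, -1.173]
force: [-0.1, 1.3, -0.1]
width: 43.9
```

```bash
python3 -c "
from plan import *
st()
snap('wrist','w3.png')"
```

```text
t 6.13 tcp [574.6  24.3  40.2] F [-0.1  1.3 -0.1] w 43.9
[[ 0.016  1.     0.022]
 [ 0.017  0.021 -1.   ]
 [-1.     0.017 -0.016]]
```

View pics/w3.png

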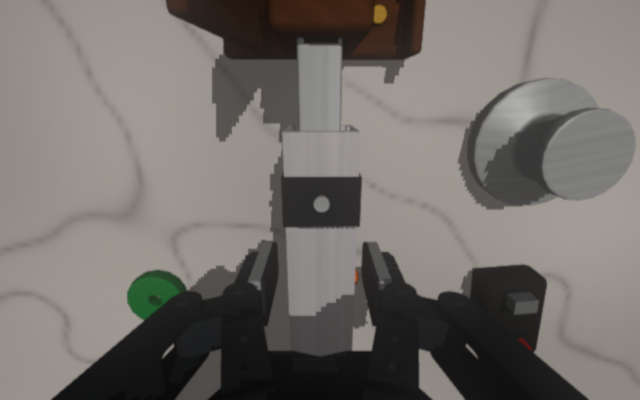

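Call:
arm_command --series '[{"slide":[-0.0002,-0.0006,0],"turn":0,"gripper":0.03},{"slide":[-0.0002,0,0],"turn":0,"gripper":0.02},{"slide":[-0.0002,0,0],"turn":0,"gripper":0.01},{"slide":[0,0,0],"turn":0,"gripper":0.01},{"slide":[0,0,0],"turn":0,"gripper":0.01},{"slide":[0,0,0],"turn":0,"gripper":0.01},{"slide":[0,0,0],"turn":0,"gripper":0.01},{"slide":[0,0,0],"turn":0,"gripper":0.01},{"slide":[0,0,0],"turn":0,"gripper":0.01},{"slide":[0,0,0],"turn":0,"gripper":0.01}]' --newtons 40

```text
clock: 7.02
ee_pos: [575.3, 24.3, 41.0]
eef_rot: [1.214, 1.218, -1.172]
force: [2.4, -0.4, -1.3]
width: 27.7
```

```bash
python3 -c "
from plan import *
st()
snap('wrist','w4.png')"
```

```text
t 7.02 tcp [575.3  24.3  41. ] F [ 2.4 -0.4 -1.3] w 27.7
[[ 0.018  1.     0.022]
 [ 0.017  0.022 -1.   ]
 [-1.     0.018 -0.016]]
```

View pics/w4.png

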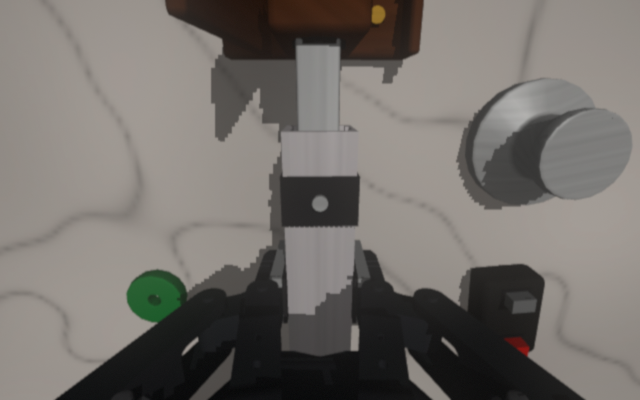

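Call:
arm_command --series '[{"slide":[0,0,0.001],"turn":0,"gripper":0.01},{"slide":[0,0,0.002],"turn":0,"gripper":0.01},{"slide":[0,0,0.003],"turn":0,"gripper":0.01},{"slide":[0,0,0.003],"turn":0,"gripper":0.01},{"slide":[0,0,0.003],"turn":0,"gripper":0.01},{"slide":[0,0,0.003],"turn":0,"gripper":0.01},{"slide":[0,0,0.002],"turn":0,"gripper":0.01},{"slide":[0,0,0.001],"turn":0,"gripper":0.01},{"slide":[0,0,0],"turn":0,"gripper":0.01},{"slide":[0,0,0],"turn":0,"gripper":0.01}]' --newtons 40

```text
clock: 7.9
ee_pos: [575.3, 21.1, 41.0]
eef_rot: [1.221, 1.237, -1.157]
force: [2.6, 1.6, -0.4]
width: 27.6
```

```bash
python3 -c "
from plan import *
st()
snap('wrist','w5.png')"
```

```text
t 7.9 tcp [575.3  21.1  41. ] F [ 2.6  1.6 -0.4] w 27.6
[[ 0.017  0.999  0.031]
 [ 0.036  0.03  -0.999]
 [-0.999  0.018 -0.035]]
```

View pics/w5.png

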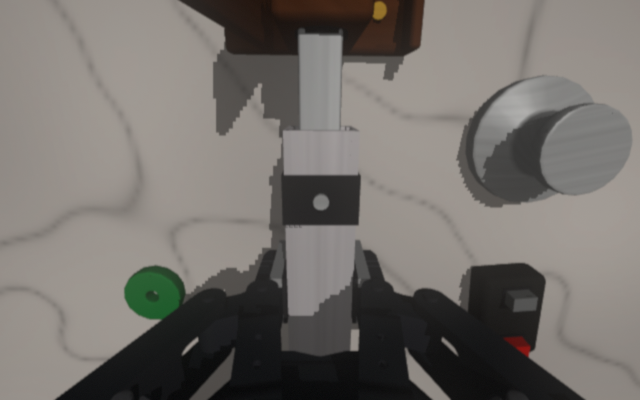

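Call:
arm_command --series '[{"slide":[0,0,0.004],"turn":0,"gripper":0.01},{"slide":[0,0,0.004],"turn":0,"gripper":0.01},{"slide":[0,0,0.004],"turn":0,"gripper":0.01},{"slide":[0,0,0.004],"turn":0,"gripper":0.01},{"slide":[0,0,0.004],"turn":0,"gripper":0.01},{"slide":[0,0,0],"turn":0,"gripper":0.01},{"slide":[0,0,0],"turn":0,"gripper":0.01},{"slide":[0,0,0],"turn":0,"gripper":0.01},{"slide":[0,0,0],"turn":0,"gripper":0.01},{"slide":[0,0,0],"turn":0,"gripper":0.01}]' --newtons 40

```text
clock: 8.78
ee_pos: [575.5, 10.2, 41.0]
eef_rot: [1.227, 1.247, -1.15]
force: [1.7, 2.5, 0.0]
width: 27.3
```

```bash
python3 -c "
from plan import *
st()
snap('wrist','w6.png')"
```

```text
t 8.78 tcp [575.5  10.2  41. ] F [1.7 2.5 0. ] w 27.3
[[ 0.016  0.999  0.034]
 [ 0.047  0.033 -0.998]
 [-0.999  0.018 -0.047]]
```

View pics/w6.png

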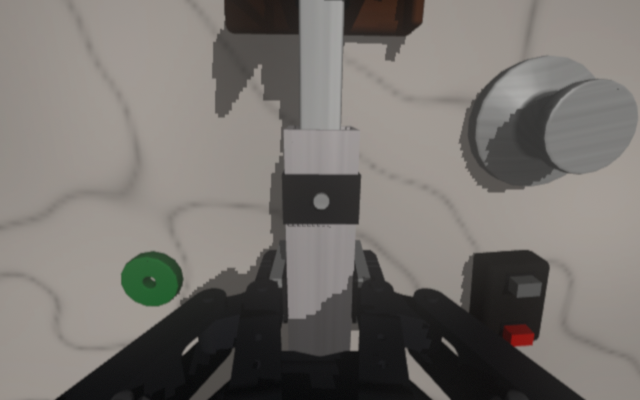

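Call:
arm_command --series '[{"slide":[0,0,0.004],"turn":0,"gripper":0.01},{"slide":[0,0,0.004],"turn":0,"gripper":0.01},{"slide":[0,0,0.004],"turn":0,"gripper":0.01},{"slide":[0,0,0.004],"turn":0,"gripper":0.01},{"slide":[0,0,0.004],"turn":0,"gripper":0.01},{"slide":[0,0,0.004],"turn":0,"gripper":0.01},{"slide":[0,0,0.002],"turn":0,"gripper":0.01},{"slide":[0,0,0],"turn":0,"gripper":0.01},{"slide":[0,0,0],"turn":0,"gripper":0.01},{"slide":[0,0,0],"turn":0,"gripper":0.01}]' --newtons 40

```text
clock: 9.67
ee_pos: [575.9, -5.7, 40.9]
eef_rot: [1.233, 1.259, -1.141]
force: [1.3, 3.9, 1.9]
width: 27.9
```

```bash
python3 -c "
from plan import *
st()
snap('wrist','w7.png')"
```

```text
t 9.67 tcp [575.9  -5.7  40.9] F [1.3 3.9 1.9] w 27.9
[[ 0.015  0.999  0.038]
 [ 0.061  0.037 -0.997]
 [-0.998  0.017 -0.06 ]]
```

View pics/w7.png

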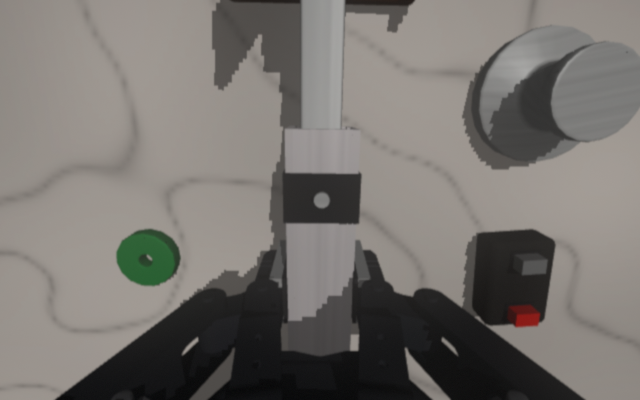

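```bash
cat > col.py <<'E'
from h import *
import sys
def col(f):
    c=ld(f);g=c['image'].mean(2)
    e=[]
    for u in (303,340):
        col=g[:250,u]; 
        rows=np.arange(140,249)
        dn=[i+(col[i]-90)/(col[i]-col[i+1]) for i in rows if col[i]>=90>col[i+1]]; up=[i+(90-col[i])/(col[i+1]-col[i]) for i in rows if col[i]<90<=col[i+1]]
        e.append((dn[0],up[0]))
    e=np.mean(e,0); y=[onz(c,321,v,75)[1] for v in e]; print(f,'rows',e.round(1),'y edges',np.round(y,1),'centre',round(np.mean(y),2))
if __name__=='__main__':
    for f in sys.argv[1:]: col(f)
E
python3 col.py w3.png w4.png w5.png w6.png w7.png
```

```text
w3.png rows [176.6 227.1] y edges [76.1 55.8] centre 65.96
w4.png rows [176.1 226.3] y edges [76.2 55.9] centre 66.01
w5.png rows [174.9 224.7] y edges [72.5 52.5] centre 62.5
w6.png rows [174.1 223.8] y edges [61.4 41.4] centre 51.4
w7.png rows [173.3 223.1] y edges [45.2 25.1] centre 35.14
```

Call:
arm_command --series '[{"slide":[0,0,0.003],"turn":0,"gripper":0.01},{"slide":[0,0,0.003],"turn":0,"gripper":0.01},{"slide":[0,0,0.003],"turn":0,"gripper":0.01},{"slide":[0,0,0],"turn":0,"gripper":0.01},{"slide":[0,0,0],"turn":0,"gripper":0.01},{"slide":[0,0,0],"turn":0,"gripper":0.01},{"slide":[0,0,0],"turn":0,"gripper":0.01},{"slide":[0,0,0],"turn":0,"gripper":0.01},{"slide":[0,0,0],"turn":0,"gripper":0.01},{"slide":[0,0,0],"turn":0,"gripper":0.01}]' --newtons 40

```text
clock: 10.55
ee_pos: [576.1, -15.5, 40.9]
eef_rot: [1.233, 1.258, -1.142]
force: [1.0, 1.8, 1.9]
width: 27.5
```

```bash
python3 -c "
from plan import *
st()
snap('wrist','w8.png')
from col import col
col('w8.png')"
```

```text
t 10.55 tcp [576.1 -15.5  40.9] F [1.  1.8 1.9] w 27.5
[[ 0.015  0.999  0.037]
 [ 0.059  0.036 -0.998]
 [-0.998  0.017 -0.059]]
w8.png rows [173.3 222.7] y edges [35.5 15.5] centre 25.5
```

```bash
python3 -c "
from h import *
c=snap('top','t2.png')
a=cv2.imread('pics/w8.png')[130:290,240:420]; cv2.imwrite('pics/z3.png',cv2.resize(a,(720,600),interpolation=2)[:, :])
im=c['image'].astype(int);d=im[...,0]-im[...,2];d[:188]=0;d[202:]=0;d[:,:350]=0;d[:,368:]=0;print(np.argwhere(d>18).tolist())
im=ld('w8.png')['image'].astype(int);d=im[...,0]-im[...,2];d[:150]=0;d[280:]=0;d[:,:340]=0;d[:,380:]=0;print(np.argwhere(d>30).tolist()[:30])"
```

```text
[]
[[189, 361], [190, 360], [190, 361], [191, 360], [191, 361], [192, 360], [192, 361], [193, 360], [193, 361], [194, 360], [194, 361], [195, 360], [195, 361], [196, 360], [196, 361]]
```

View pics/z3.png

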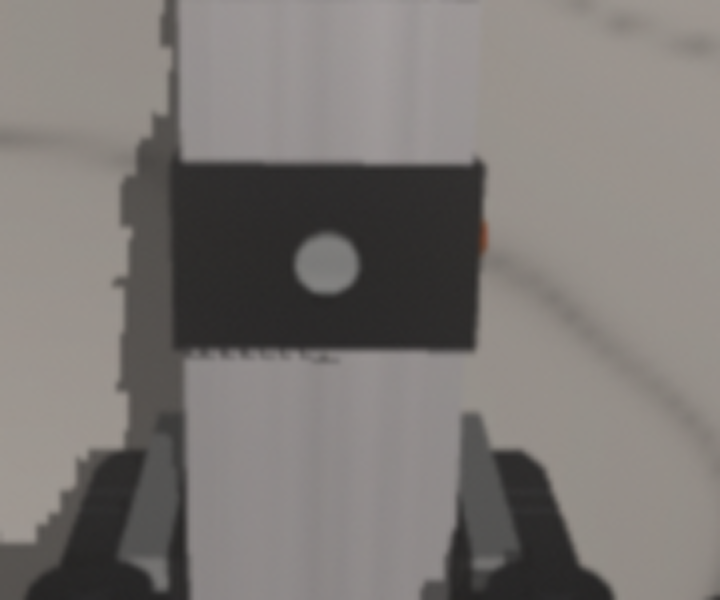

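```bash
python3 - <<'E'
from h import *
c=ld('w8.png');im=c['image'].astype(int)
for f in(0,):
  print(onz(c,361.5,192.5,60),onz(c,361,188.5,60),onz(c,361,196.5,60))
  for v in(186,190,193,196,199,204,210): print(v,im[v,354:368].tolist() if v in(193,) else im[v,354:368,0].tolist(), (im[v,354:368,0]-im[v,354:368,2]).tolist())
  # expected out tip vs axis: collar edge
  print(onz(c,359.5,205,75), [proj(c,(573.5+dx,24.,60)) for dx in(15,16,17,18)])
E
```

```text
[592.0104705   24.50900465  60.        ] [591.66279373  26.30161347  60.        ] [591.92096615  22.68989433  60.        ]
186 [48, 48, 48, 48, 48, 53, 87, 136, 148, 149, 150, 150, 150, 150] [3, 2, 3, 3, 2, 4, 6, 11, 11, 11, 12, 11, 11, 11]
190 [47, 47, 48, 48, 48, 56, 87, 128, 144, 147, 147, 147, 148, 149] [3, 2, 2, 3, 3, 10, 37, 47, 20, 12, 11, 11, 12, 12]
193 [[47, 45, 45], [47, 45, 45], [48, 47, 46], [48, 46, 45], [49, 46, 45], [61, 49, 44], [95, 61, 46], [127, 89, 75], [141, 126, 119], [143, 136, 131], [144, 138, 132], [144, 138, 133], [145, 139, 133], [146, 139, 134]] [2, 2, 2, 3, 4, 17, 49, 52, 22, 12, 12, 11, 12, 12]
196 [46, 47, 48, 47, 48, 61, 91, 119, 133, 135, 137, 137, 138, 140] [2, 3, 3, 2, 3, 16, 36, 33, 17, 10, 12, 11, 11, 11]
199 [47, 47, 47, 47, 48, 66, 101, 122, 127, 127, 125, 126, 128, 131] [3, 3, 4, 3, 3, 6, 9, 10, 10, 10, 9, 9, 9, 10]
204 [47, 46, 46, 46, 50, 83, 129, 140, 140, 139, 138, 136, 135, 133] [3, 2, 3, 2, 3, 7, 10, 11, 12, 12, 11, 11, 11, 11]
210 [46, 47, 46, 47, 55, 91, 136, 147, 147, 147, 147, 146, 146, 145] [3, 3, 3, 2, 4, 6, 11, 12, 11, 11, 12, 11, 11, 11]
[589.04266518  23.34177045  75.        ] [(np.float64(353.42441840220465), np.float64(193.38350683600626)), (np.float64(355.7022252858752), np.float64(193.45199370243333)), (np.float64(357.9791525811032), np.float64(193.52045412225658)), (np.float64(360.25520079727767), np.float64(193.58888811079183))]
```

Call:
arm_command --series '[{"slide":[0,0,0],"turn":0,"gripper":0.04},{"slide":[0,0,0],"turn":0,"gripper":0.06},{"slide":[0,0,0],"turn":0,"gripper":0.06},{"slide":[0,0,0],"turn":0,"gripper":0.06},{"slide":[0,0,0],"turn":0,"gripper":0.06},{"slide":[0,0,0],"turn":0,"gripper":0.06},{"slide":[0,0,0],"turn":0,"gripper":0.06},{"slide":[0,0,0],"turn":0,"gripper":0.06},{"slide":[0,0,0],"turn":0,"gripper":0.06},{"slide":[0,0,0],"turn":0,"gripper":0.06}]'

```text
clock: 11.48
ee_pos: [574.3, -17.8, 40.1]
eef_rot: [1.227, 1.259, -1.143]
force: [0.7, 0.5, 0.2]
width: 59.7
```

```bash
python3 -c "
from h import *
st()
c=snap('wrist','w9.png')
from col import col
col('w9.png')
im=c['image'].astype(int);d=im[...,0]-im[...,2];d[:150]=0;d[280:]=0;d[:,:340]=0;d[:,380:]=0;a=np.argwhere(d>30);print(a.tolist());m=a.mean(0);print(onz(c,a[:,1].max()+.5,m[0],60))
a=cv2.imread('pics/w9.png')[130:290,240:420]; cv2.imwrite('pics/z4.png',cv2.resize(a,(720,600),interpolation=2))
"
```

```text
t 11.48 tcp [574.3 -17.8  40.1] F [0.7 0.5 0.2] w 59.7
[[ 0.012  0.999  0.04 ]
 [ 0.056  0.039 -0.998]
 [-0.998  0.014 -0.056]]
w9.png rows [168.3 218.6] y edges [35.3 15.4] centre 25.4
[[186, 366], [187, 366], [188, 365], [188, 366], [189, 365], [189, 366], [190, 366], [191, 366]]
[592.06315286  24.47001675  60.        ]
```

View pics/z4.png

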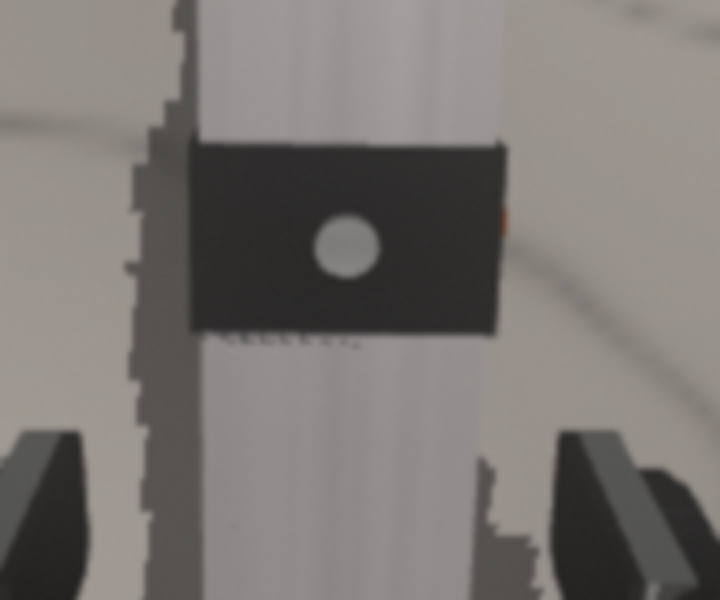

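Call:
arm_command --series '[{"slide":[-0.02,0,0],"turn":0,"gripper":0.07},{"slide":[-0.03,0,0],"turn":0,"gripper":0.07},{"slide":[-0.03,0,0],"turn":0,"gripper":0.07},{"slide":[-0.025,0,0],"turn":0,"gripper":0.07},{"slide":[-0.01,0.025,0],"turn":0,"gripper":0.07},{"slide":[0,0.025,0],"turn":0,"gripper":0.07},{"slide":[0,0.025,0],"turn":0,"gripper":0.07},{"slide":[0,0.02,0],"turn":0,"gripper":0.07},{"slide":[0,0,0],"turn":0,"gripper":0.07},{"slide":[0,0,0],"turn":0,"gripper":0.07}]'

```text
clock: 12.37
ee_pos: [668.3, -20.7, 161.3]
eef_rot: [1.224, 1.263, -1.147]
force: [0.2, -0.3, -0.9]
width: 70.1
```

```bash
python3 -c "
from h import *
st()
c=snap('wrist','w10.png')
"
```

```text
t 12.37 tcp [668.3 -20.7 161.3] F [ 0.2 -0.3 -0.9] w 70.1
[[ 0.007  0.999  0.04 ]
 [ 0.056  0.04  -0.998]
 [-0.998  0.009 -0.056]]
```

View pics/w10.png

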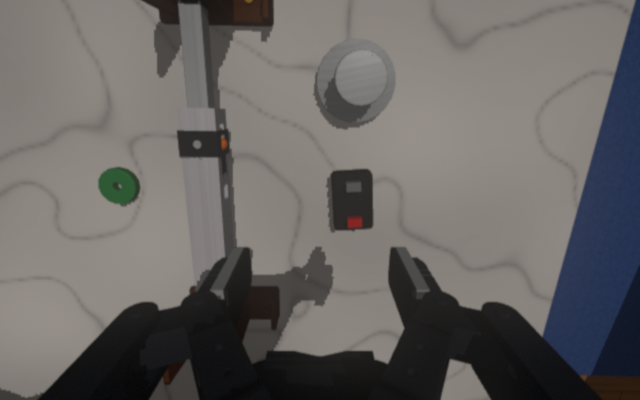

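```bash
python3 -c "
from h import *
c=ld('w10.png')
a=cv2.imread('pics/w10.png')[100:210,160:270]; cv2.imwrite('pics/z5.png',cv2.convertScaleAbs(cv2.resize(a,(600,600),interpolation=2),alpha=1.4))
im=c['image'].astype(int);d=im[...,0]-im[...,2];d[:125]=0;d[165:]=0;d[:,:210]=0;d[:,245:]=0;a=np.argwhere(d>40);print(a.min(0),a.max(0),a.mean(0))
for dx in(14,15,16,17,18): print(dx,np.round(proj(c,(574+dx,24.5,60)),1))
print('collar far top edge',np.round(proj(c,(574+15,24.5,75)),1),np.round(proj(c,(589,35.5,75)),1),np.round(proj(c,(589,15.5,75)),1),'bottom',np.round(proj(c,(589,25.5,45)),1))
for v in (139,141,144,147,149): print(v,im[v,212:236].tolist() if v==144 else d[v,212:236].tolist())
"
```

```text
[138 221] [148 227] [142.94915254 223.47457627]
14 [222.  143.7]
15 [223.3 143.7]
16 [224.5 143.8]
17 [225.8 143.8]
18 [227.  143.9]
collar far top edge [217.4 145.8] [216.7 131. ] [218.  157.5] bottom [228.4 140.7]
139 [2, 2, 2, 3, 3, 3, 3, 6, 30, 67, 81, 82, 68, 46, 21, 6, 4, 5, 7, 10, 10, 10, 10, 10]
141 [3, 2, 3, 2, 2, 3, 3, 4, 21, 64, 105, 114, 104, 88, 62, 24, 7, 7, 9, 10, 10, 10, 10, 9]
144 [[44, 42, 41], [44, 42, 41], [44, 42, 41], [44, 42, 42], [44, 42, 41], [43, 41, 40], [42, 40, 39], [43, 41, 39], [54, 42, 38], [95, 54, 36], [140, 71, 35], [146, 74, 33], [137, 70, 34], [126, 66, 36], [107, 59, 36], [79, 49, 37], [59, 51, 47], [86, 82, 79], [124, 120, 115], [134, 129, 124], [135, 130, 125], [135, 130, 125], [135, 130, 125], [134, 130, 125]]
147 [2, 3, 3, 3, 3, 3, 3, 4, 9, 37, 78, 81, 72, 58, 37, 14, 5, 6, 9, 11, 11, 11, 11, 11]
149 [3, 3, 3, 3, 3, 3, 3, 3, 4, 19, 39, 40, 30, 19, 7, 3, 3, 5, 7, 7, 10, 10, 11, 10]
```

View pics/z5.png

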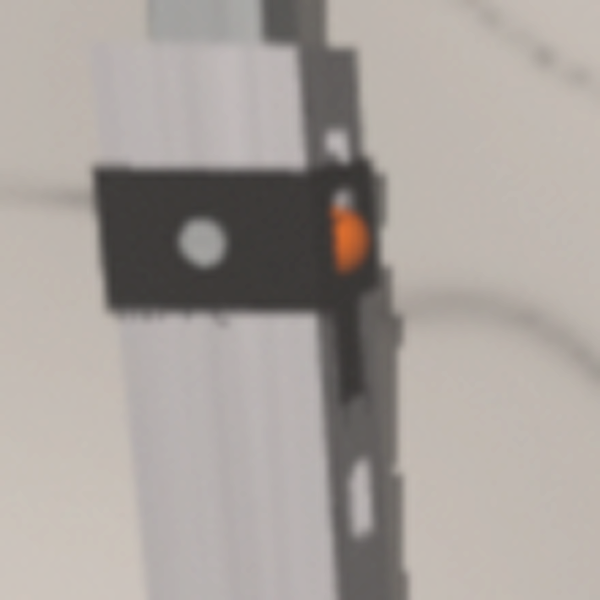

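Call:
arm_command --series '[{"slide":[-0.02,0,0],"turn":0,"gripper":0.07},{"slide":[-0.02,0,0],"turn":0,"gripper":0.07},{"slide":[-0.01,0,0],"turn":0,"gripper":0.07},{"slide":[0,0,0],"turn":0,"gripper":0.07},{"slide":[0,0,0],"turn":0,"gripper":0.07},{"slide":[0,0,0],"turn":0,"gripper":0.07},{"slide":[0,0,0],"turn":0,"gripper":0.07},{"slide":[0,0,0],"turn":0,"gripper":0.07},{"slide":[0,0,0],"turn":0,"gripper":0.07},{"slide":[0,0,0],"turn":0,"gripper":0.07}]'

```text
clock: 13.25
ee_pos: [658.4, -23.6, 206.3]
eef_rot: [1.216, 1.276, -1.159]
force: [-0.2, -0.5, 1.0]
width: 70.1
```

```bash
python3 -c "
from h import *
st()
c=snap('wrist','w11.png');s=snap('side','s11.png')
im=c['image'].astype(int);d=im[...,0]-im[...,2];d[:125]=0;d[180:]=0;d[:,:210]=0;d[:,260:]=0;a=np.argwhere(d>40);print(a.min(0),a.max(0),np.round(proj(c,(592,24.5,60)),1))
o=ld('side0.png')['image'].astype(int);df=np.abs(o-s['image'].astype(int)).max(2)
for n,(x0,x1,y0,y1) in dict(adapter=(330,365,283,312),clamp=(362,400,185,215),cart=(410,452,213,242),stein=(248,298,135,210)).items(): print(n,(df[y0:y1,x0:x1]>40).sum())
def cen(I,f):
  m=f(I.astype(int));a=np.argwhere(m);return a.mean(0).round(1),len(a)
gr=lambda I:(I[...,1]-I[...,0]>40)
print(cen(o,gr),cen(s['image'],gr))
"
```

```text
t 13.25 tcp [658.4 -23.6 206.3] F [-0.2 -0.5  1. ] w 70.1
[[-0.011  0.999  0.04 ]
 [ 0.056  0.04  -0.998]
 [-0.998 -0.008 -0.057]]
[132 249] [140 253] [253.9 136.3]
adapter 0
clamp 48
cart 18
stein 0
(array([297. , 347.5]), 396) (array([297. , 347.4]), 401)
```

View pics/s11.png

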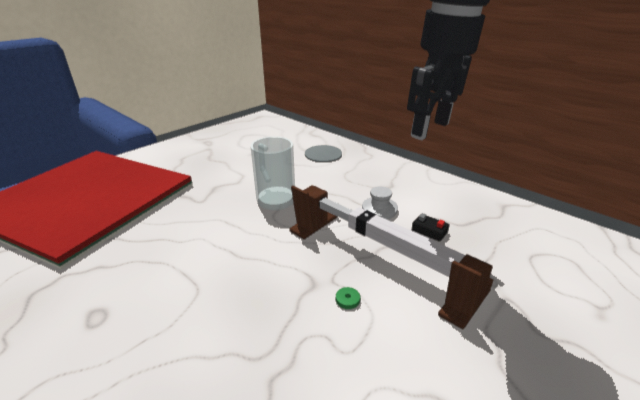

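```bash
python3 -c "
from bench import arm
print(arm.close_job())"
```

```text
the job is handed in; nothing more can be done
None
```

The stand is open to its next hole, with the orange button showing out through the black collar. I handed the job in about 13 s into the 32 s limit.

I pinched the tube at its first hole, which pushed the button flush, and drew it about 40.5 mm away from the fixed end. I then let go and lifted clear.

**Button:** the last wrist views put its tip 18 mm from the tube's axis to within about 0.5 mm, which is fully out. It sits about 1 mm off the hole's centre, towards the far end block.

**Force:** readings along the tube were 4 N or less each time I checked. Force was only read at the end of each move. The last pull also went further than I commanded (9.8 mm for 9 mm), so I did not see the force at the pop itself.

**Other things on the crate top:** the adapter and the stein showed no change between the first and last side pictures. For the clamp and the cartridge holder, 48 and 18 pixels differed. I put that down to the moved tube beside them and did not measure their positions separately.

**Tilt:** the gripper tilted by up to about 3.5° while pulling. The tube did not slip in the pads.

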